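# Lay out slab-glass pieces on their pattern cards

## Robot

A 6-joint arm with a two-finger parallel gripper is mounted at the origin on the work surface. World frame = base frame: x ahead of the robot, y to its left, z up, the work surface at z = 0. Lengths are in m, angles in rad, forces in N, time in s.
With the tool pointing down it reaches from about 0.3 to 0.875 m from the base axis. Payload 6.4 kg.
Tool frame: the origin (TCP) lies at the very end of the fingers, on their centre line; the grasp point (between the pads) lies 19 mm behind it; z points along the fingers, y is the line along which they close (so a half turn about z gives the same grasp; the last joint's range is limited). The gripper opens to 85 mm and grips with 20 to 120 N. Pads are 22 mm wide; open, the fingers measure 114 mm over their backs; the gripper's body (76 mm by 85 mm) begins 54 mm behind the grasp point. The pads swing forward as they close: fully open they stand 13 mm farther back than shut.
Start: joints at [-1.339, 0.181, 1.607, -0, 1.354, -0.206], TCP at [0.244, -0.521, 0.231] pointing down, gripper open.
Joint ranges: [-2.99, 2.99], [-0.89, 2.07], [0.3, 2.58], [-1.14, 4.28], [0, 2.63], [-3.12, 3.12]. Speed limits (rad/s): [2.57, 2.57, 3.01, 3.14, 3.14, 3.14].

## Interface

Orientations are given as a unit quaternion [w, x, y, z].
In Python, from bench import ctrl gives the robot as it stands.
- The arm moves only by the tool jog_arm, never from a script. Its argument "series" is a list that holds one entry, the list of rows, each a list of 7 numbers: the shift along the tool's x, y, z in mm, then the turn, a rotation vector about the tool's x, y, z in rad, then the finger opening in mm, from 0 to 85.4. In form: [[[tx, ty, tz, rx, ry, rz, gripper], ...]]. A call has exactly 10 rows; each row shifts and turns the commanded pose from where the row before left it, along the tool's axes as they then stand; what a row does not reach is not made up. A row lasts 1/10 s, in which the tool goes at most 50 mm and 8.59 degrees, less where a joint would pass 70% of its speed; a pose out of reach is approached as far as the arm can. A call with a gripper value outside its range is refused whole. The fingers move at their own pace and stop on an object; the grip force is fixed at half the most. Time passes only in rows, so rows that do not move let the fingers close, or fill a call up. It gives the time, the measured TCP pose, the force, the opening and the grip force at its end, in the units of the state.
- ctrl.get_obs(): the state, without advancing time (a new reading comes with each control period).
- ctrl.camera(name): name is "scene" or "top" or "wrist"; returns a dict with "frame" (400x640x3 uint8, blue, green, red), "z_map" (400x640 float32, m along the optical axis (not along the pixel's ray), 0 where there is no reading), "fx", "fy", "cx", "cy" (pixels), "xyz" and "rotation" of the camera in the world. Camera axes: x right, y down, z forward; pixel columns grow to the right and rows downward; lengths in m; the calibration is good to about 2 mm. A picture is of the moment at which its call begins.
- ctrl.hand_in(): hands the job in; it is judged then, once.
The state is a dict: "time_s": time; "q": joint angles; "dq": joint speeds; "joint_efforts": joint torques, N m; "eef_pos": TCP position; "eef_rot": TCP orientation; "wrist_force": force on the tool from outside, world axes, zero at the start; "torque": the same for the moment, N m; "opening": opening from 0.0 (shut) to 1.0 (fully open); "grasp_force": force on a finger pad.
Only numpy, scipy, OpenCV 4.12 (cv2) and the standard library are available. Lean on these libraries where they do the work, as an engineer would, in place of code of your own. Each camera call takes 0.05 s, during which the arm holds its last target. There are 200 camera calls.

## Task

The slab-glass pieces have been cut for a panel: lay each of the five on the cardboard pattern card whose outline has its shape and size, flat, centred in the outline and, for the bars, turned to line up with it. It is glass, so set each piece down gently and do not drop any.

Things in the scene. Friction and masses are not known exactly. Their poses are not given: they have to be found in the camera images.
- large_disc: Loose piece of thick dark green slab glass: large round piece, 60 mm diameter, 20 mm thick, about 140 g, lying flat on the white layout board (board top 6 mm above the table). Origin: centre of its underside, z up.
- small_disc: Loose piece of thick dark green slab glass: small round piece, 42 mm diameter, 20 mm thick, about 70 g, lying flat on the white layout board (board top 6 mm above the table). Origin: centre of its underside, z up.
- square_bar: Loose piece of thick dark green slab glass: straight bar with square-cut ends, a plain rectangle, 96 mm long, 40 mm wide, 20 mm thick, about 190 g, lying flat on the white layout board (board top 6 mm above the table). Origin: centre of its underside, z up, x along the length, y across the width.
- round_bar: Loose piece of thick dark green slab glass: bar with half-round ends, 96 mm long overall, 40 mm wide, ends of 20 mm radius, 20 mm thick, about 175 g, lying flat on the white layout board (board top 6 mm above the table). Origin: centre of its underside, z up, x along the length, y across the width.
- pointed_bar: Loose piece of thick dark green slab glass: bar with pointed ends, 96 mm long tip to tip, 40 mm wide, its middle 56 mm straight-sided, each end a 90-degree point, 20 mm thick, about 150 g, lying flat on the white layout board (board top 6 mm above the table). Origin: centre of its underside, z up, x along the length, y across the width.
- card_large_disc: Brown cardboard pattern card, 84 x 84 mm, 2 mm thick, fixed flat on the layout board, with the black outline of the large round piece drawn about its centre in a 3 mm line, inner edge as big as the piece. Origin: centre of its underside, z up. A piece laid on it has its underside 2 mm above this origin.
- card_small_disc: Brown cardboard pattern card, 84 x 84 mm, 2 mm thick, fixed flat on the layout board, with the black outline of the small round piece drawn about its centre in a 3 mm line, inner edge as big as the piece. Origin: centre of its underside, z up. A piece laid on it has its underside 2 mm above this origin.
- card_square_bar: Brown cardboard pattern card, 120 x 64 mm, 2 mm thick, fixed flat on the layout board, with the black outline of the straight bar with square-cut ends drawn about its centre in a 3 mm line, inner edge as big as the piece. Origin: centre of its underside, z up, x along the outline's length, y across it. A piece laid on it has its underside 2 mm above this origin.
- card_round_bar: Brown cardboard pattern card, 120 x 64 mm, 2 mm thick, fixed flat on the layout board, with the black outline of the bar with half-round ends drawn about its centre in a 3 mm line, inner edge as big as the piece. Origin: centre of its underside, z up, x along the outline's length, y across it. A piece laid on it has its underside 2 mm above this origin.
- card_pointed_bar: Brown cardboard pattern card, 120 x 64 mm, 2 mm thick, fixed flat on the layout board, with the black outline of the bar with pointed ends drawn about its centre in a 3 mm line, inner edge as big as the piece. Origin: centre of its underside, z up, x along the outline's length, y across it. A piece laid on it has its underside 2 mm above this origin.
Mind the look-alikes: they are no part of the job. Leave any pink or red look-alike of the pointed_bar alone.

How it is judged:
At the end, for the whole second after the job is handed in: Each of the five pieces lies flat (within 0.08 rad) on the card of its own shape, its centre within 10 mm of the outline's centre, the bars within 0.2 rad of the outline's direction (either way round), and at rest (horizontal distance between large_disc and card_large_disc below 0.01 m and z of large_disc in the frame of card_large_disc between -0.001 and 0.005 m and angle between each of large_disc, small_disc, square_bar, round_bar, pointed_bar's own z axis and vertical below 0.08 rad and linear speed of each of large_disc, small_disc, square_bar, round_bar, pointed_bar below 0.02 m/s and horizontal distance between small_disc and card_small_disc below 0.01 m and z of small_disc in the frame of card_small_disc between -0.001 and 0.005 m and horizontal distance between square_bar and card_square_bar below 0.01 m and z of square_bar in the frame of card_square_bar between -0.001 and 0.005 m and angle between the x axis of square_bar and the x axis of card_square_bar, either way round below 0.2 rad and horizontal distance between round_bar and card_round_bar below 0.01 m and z of round_bar in the frame of card_round_bar between -0.001 and 0.005 m and angle between the x axis of round_bar and the x axis of card_round_bar, either way round below 0.2 rad and horizontal distance between pointed_bar and card_pointed_bar below 0.01 m and z of pointed_bar in the frame of card_pointed_bar between -0.001 and 0.005 m and angle between the x axis of pointed_bar and the x axis of card_pointed_bar, either way round below 0.2 rad); the robot touches nothing.
It fails at once if the large disc is dropped or slammed down (faster than 0.6 m/s less than about 45 mm above the board) (linear speed of large_disc above 0.6 m/s and height (world z) of large_disc below 0.05 m).
It fails at once if the small disc is dropped or slammed down (faster than 0.6 m/s less than about 45 mm above the board) (linear speed of small_disc above 0.6 m/s and height (world z) of small_disc below 0.05 m).
It fails at once if the square bar is dropped or slammed down (faster than 0.6 m/s less than about 45 mm above the board) (linear speed of square_bar above 0.6 m/s and height (world z) of square_bar below 0.05 m).
It fails at once if the round bar is dropped or slammed down (faster than 0.6 m/s less than about 45 mm above the board) (linear speed of round_bar above 0.6 m/s and height (world z) of round_bar below 0.05 m).
It fails at once if the pointed bar is dropped or slammed down (faster than 0.6 m/s less than about 45 mm above the board) (linear speed of pointed_bar above 0.6 m/s and height (world z) of pointed_bar below 0.05 m).
It also fails if it takes over 134 s, if anything falls off the work surface, if the arm or the gripper's body presses on something with over 40 N, if the wrist force passes 120 N, or if a joint passes its speed limit or range.

## Working session

There is one attempt and no reset: what is moved stays moved. The work goes in short steps, Python scripts to look and compute and a tool call to move; the robot and the scene stay as the last step left them, time stands still between calls to the robot, and variables do not carry over. Pictures are saved under pics/ and viewed, at most 14 in all, crops included, and the job is handed in when it is done.

Besides the shell and the picture viewer there is one more tool, called after "Call:" as name(argument=value, ...) on one line, values as JSON. jog_arm: Moves the arm, as the interface text tells. Its arguments: {"type":"object","properties":{"series":{"type":"array"}},"required":["series"]}

```bash
mkdir -p pics; ls; python3 - <<'E'
from bench import ctrl
import cv2,numpy as np
o=ctrl.get_obs(); print({k:np.round(v,3).tolist() for k,v in o.items()})
for n in("scene","top"):
    c=ctrl.camera(n); cv2.imwrite(f"pics/{n}0.png",c["frame"]); np.savez(f"{n}0.npz",**c)
    print(n,c["fx"],c["fy"],c["cx"],c["cy"],np.round(c["xyz"],3),np.round(c["rotation"],3).tolist())
E
```

```text
pics
{'time_s': 0.0, 'q': [-1.339, 0.182, 1.608, 0.0, 1.354, -0.206], 'dq': [0.0, -0.001, 0.0, -0.0, 0.001, -0.001], 'joint_efforts': [0.0, -44.488, -35.133, -0.0, 0.009, 0.0], 'eef_pos': [0.244, -0.52, 0.23], 'eef_rot': [-0.001, 0.976, 0.217, -0.0], 'wrist_force': [0.095, -0.015, 0.012], 'torque': [-0.029, 0.03, 0.061], 'grasp_force': 0.0, 'opening': 1.003}
scene 375.12246443309505 375.12246443309505 315.97411755382075 196.41241197405873 [ 1.06  -0.517  0.572] [-0.431, 0.805, 0.354, -0.203]
top 470.3662325998266 470.3662325998266 317.59668913490407 199.36387378408213 [0.317 0.005 1.385] [-0.026, 0.715, -0.697, 0.034]
```

View pics/top0.png

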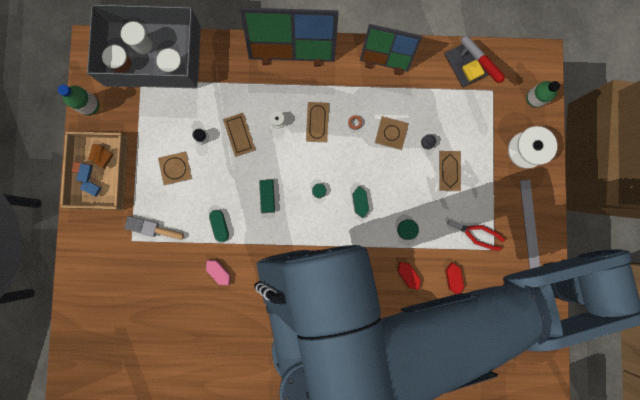

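View pics/scene0.png

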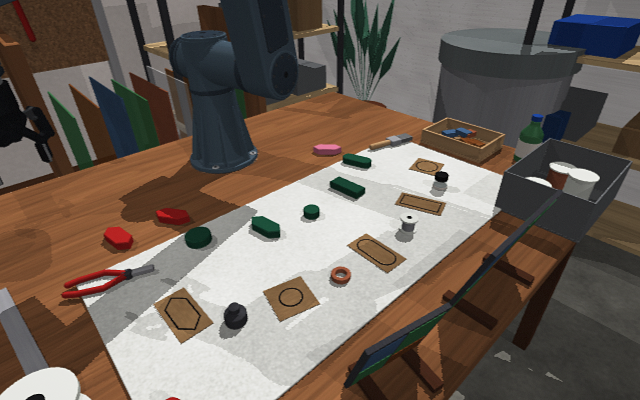

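The five green pieces in the top picture are the square bar (267,196), round bar (219,225), small disc (319,190), pointed bar (361,201) and large disc (408,229). The cards are large disc (175,168), square bar (239,134), round bar (317,122), small disc (392,133) and pointed bar (450,171). The pointed look-alikes are pink at (217,272) and red at (409,275) and (455,277). Only the green one at (361,201) fits the description, and I'll leave the others alone.

```bash
cat > m.py <<'E'
import cv2,numpy as np
def ray(c,u,v,z):           # intersect pixel rays with the plane at height z
    d=np.stack([(u-c["cx"])/c["fx"],(v-c["cy"])/c["fy"],np.ones_like(u)],-1)@np.array(c["rotation"]).T
    t=(z-c["xyz"][2])/d[...,2]; return c["xyz"]+d*t[...,None]
def cloud(c):
    v,u=np.mgrid[:400,:640].astype(float)
    d=np.stack([(u-c["cx"])/c["fx"],(v-c["cy"])/c["fy"],np.ones_like(u)],-1)
    return (d*c["z_map"][...,None])@np.array(c["rotation"]).T+c["xyz"]
def masks(c):
    h=cv2.cvtColor(c["frame"],cv2.COLOR_BGR2HSV)
    return cv2.inRange(h,(60,80,20),(95,255,200)),cv2.inRange(h,(5,60,40),(22,200,230))
def rect(P):
    (x,y),(w,h),a=cv2.minAreaRect((P[:,:2]*1000).astype(np.float32))
    if w<h: w,h,a=h,w,a+90
    return round(x,1),round(y,1),round(w,1),round(h,1),round((a+90)%180-90,1)
E
python3 - <<'E'
from m import *
seeds={'square':(267,196),'round':(219,225),'sdisc':(319,190),'point':(361,201),'ldisc':(408,229)}
cards={'square':(239,134),'round':(317,122),'sdisc':(392,133),'point':(450,171),'ldisc':(175,168)}
t=dict(np.load("top0.npz")); C=cloud(t); g,b=masks(t)
hs=[]
for n,(u,v) in seeds.items():
    _,L=cv2.connectedComponents(g); l=L[v,u]; m=L==l; z=np.median(C[v-3:v+4,u-3:u+4,2])
    vv,uu=np.nonzero(m); P=ray(t,uu*1.,vv*1.,.026)
    print(n,'px',m.sum(),'ztop %.4f'%z,'centroid',(P.mean(0)[:2]*1e3).round(1),rect(P))
print('board z',np.median(C[150:170,290:310,2]))
for n,(u,v) in cards.items():
    k=cv2.morphologyEx(b,cv2.MORPH_CLOSE,np.ones((5,5)))
    _,L=cv2.connectedComponents(k); l=L[v,u]
    if l==0: l=np.bincount(L[v-12:v+13,u-8:u+9].ravel())[1:].argmax()+1
    vv,uu=np.nonzero(L==l); P=ray(t,uu*1.,vv*1.,.008)
    print('card',n,len(uu),'z %.4f'%np.median(C[v-3:v+4,u-3:u+4,2]),(P.mean(0)[:2]*1e3).round(1),rect(P))
# second view: scene camera
s=dict(np.load("scene0.npz")); C=cloud(s); g,_=masks(s)
_,L,st,ce=cv2.connectedComponentsWithStats(g)
for i in range(1,len(st)):
    if st[i,4]>80:
        P=C[L==i]; zt=np.percentile(P[:,2],80); 
        if zt<.06: print('scene',ce[i].round(),'ztop %.4f'%zt,rect(P[P[:,2]>zt-.006]))
f=t["frame"]
cv2.imwrite("pics/crop1.png",cv2.resize(f[95:250,140:480],None,fx=2.35,fy=2.35,interpolation=cv2.INTER_CUBIC))
E
```

```text
Traceback (most recent call last):
  File "m.py", line 8, in cloud
    return (d*c["z_map"][...,None])@np.array(c["rotation"]).T+c["xyz"]
           ~~~~~~~~~~~~~~~~~~~~~~~~^~~~~~~~~~~~~~~~~~~~~~~~~~
ValueError: matmul: Input operand 1 has a mismatch in its core dimension 0, with gufunc signature (n?,k),(k,m?)->(n?,m?) (size 4 is different from 3)
```

```bash
sed -i 's/np.array(c\["rotation"\]).T/rot(c).T/; 1a from scipy.spatial.transform import Rotation as Ro\ndef rot(c): return Ro.from_quat(c["rotation"],scalar_first=True).as_matrix()' m.py
cat > meas.py <<'E'
from m import *
seeds={'square':(267,196),'round':(219,225),'sdisc':(319,190),'point':(361,201),'ldisc':(408,229)}
cards={'square':(239,134),'round':(317,122),'sdisc':(392,133),'point':(450,171),'ldisc':(175,168)}
t=dict(np.load("top0.npz")); C=cloud(t); g,b=masks(t)
hs=[]
for n,(u,v) in seeds.items():
    _,L=cv2.connectedComponents(g); l=L[v,u]; m=L==l; z=np.median(C[v-3:v+4,u-3:u+4,2])
    vv,uu=np.nonzero(m); P=ray(t,uu*1.,vv*1.,.026)
    print(n,'px',m.sum(),'ztop %.4f'%z,'centroid',(P.mean(0)[:2]*1e3).round(1),rect(P))
print('board z',np.median(C[150:170,290:310,2]))
for n,(u,v) in cards.items():
    k=cv2.morphologyEx(b,cv2.MORPH_CLOSE,np.ones((5,5)))
    _,L=cv2.connectedComponents(k); l=L[v,u]
    if l==0: l=np.bincount(L[v-12:v+13,u-8:u+9].ravel())[1:].argmax()+1
    vv,uu=np.nonzero(L==l); P=ray(t,uu*1.,vv*1.,.008)
    print('card',n,len(uu),'z %.4f'%np.median(C[v-3:v+4,u-3:u+4,2]),(P.mean(0)[:2]*1e3).round(1),rect(P))
# second view: scene camera
s=dict(np.load("scene0.npz")); C=cloud(s); g,_=masks(s)
_,L,st,ce=cv2.connectedComponentsWithStats(g)
for i in range(1,len(st)):
    if st[i,4]>80:
        P=C[L==i]; zt=np.percentile(P[:,2],80); 
        if zt<.06: print('scene',ce[i].round(),'ztop %.4f'%zt,rect(P[P[:,2]>zt-.006]))
f=t["frame"]
cv2.imwrite("pics/crop1.png",cv2.resize(f[95:250,140:480],None,fx=2.35,fy=2.35,interpolation=cv2.INTER_CUBIC))
E
python3 meas.py
```

```text
square px 410 ztop 0.0265 centroid [440.1 139.2] (440.2, 139.0, 91.6, 37.6, 5.0)
round px 389 ztop 0.0252 centroid [350.5 274.9] (350.7, 274.8, 90.1, 38.4, 17.7)
sdisc px 140 ztop 0.0252 centroid [460.1 -11.7] (459.0, -11.9, 38.0, 34.9, 1.5)
point px 332 ztop 0.0257 centroid [ 429.4 -132.8] (430.0, -132.8, 85.5, 38.2, 9.2)
ldisc px 311 ztop 0.0263 centroid [ 353.3 -271.1] (353.7, -270.5, 55.3, 52.0, -88.6)
board z 0.006197551514565136
card square 840 z 0.0087 [622.5 230.2] (623.1, 230.4, 118.5, 63.7, 20.3)
card round 831 z 0.0084 [667.5  -1.3] (667.5, -1.5, 118.5, 63.6, -0.7)
card sdisc 762 z 0.0083 [ 640.1 -223.5] (640.0, -223.5, 83.8, 83.4, 76.6)
card point 857 z 0.0090 [ 531.1 -398.2] (530.7, -397.6, 118.0, 62.7, 0.2)
card ldisc 789 z 0.0093 [516.8 415.1] (517.1, 415.1, 83.8, 82.6, -75.1)
scene [138. 117.] ztop 0.0426 (42.7, -225.9, 2114.0, 102.9, -13.2)
scene [240. 101.] ztop -0.0004 (-200.4, 208.4, 872.1, 33.1, -29.2)
scene [ 72. 134.] ztop 0.0395 (54.6, -391.4, 2025.9, 46.7, -5.8)
scene [357. 160.] ztop 0.0261 (710.9, -96.7, 1090.2, 84.4, -45.9)
scene [347. 187.] ztop 0.0261 (751.8, -158.4, 941.6, 93.7, -43.7)
scene [311. 211.] ztop 0.0259 (750.9, -263.8, 799.3, 35.7, -40.9)
scene [266. 227.] ztop 0.0260 (737.9, -304.4, 769.9, 61.4, -28.9)
scene [198. 237.] ztop 0.0257 (698.5, -378.7, 772.3, 56.2, -16.8)
scene [371. 368.] ztop 0.0597 (867.2, -240.4, 62.4, 5.4, 79.6)
```

View pics/crop1.png

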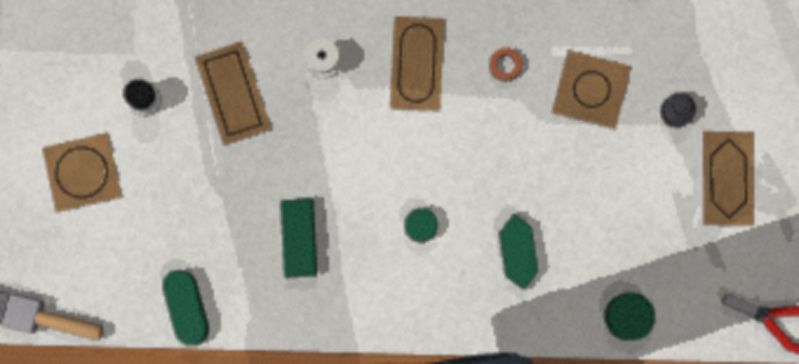

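The crop confirms the shapes: rectangle on rectangle, stadium on stadium, hexagon on hexagon. The large ring is on the left card and the small ring is on the card at (392,133). Both views put the piece tops at about 26 mm. I'll start with the large disc.

Call:
jog_arm(series=[[[29,-25.5,0,0,0,0,85],[29,-25.5,0,0,0,0,85],[29,-25.5,0,0,0,0,85],[29,-25.5,0,0,0,0,85],[29,-25.5,0,0,0,0,85],[29,-25.5,0,0,0,0,85],[29,-25.5,0,0,0,0,85],[0,0,20,0,0,0.145,85],[0,0,20,0,0,0.145,85],[0,0,20,0,0,0.145,85]]])

```text
time_s: 1.1
eef_pos: [0.3521, -0.2725, 0.1706]
eef_rot: [0.0, 1.0, -0.001, 0.0]
wrist_force: [0.1, 0.6, -0.7]
opening: 0.995
grasp_force: 0.0
```

```bash
cat >> m.py <<'E'
def yaw(o): 
    R=Ro.from_quat(o["eef_rot"],scalar_first=True).as_matrix(); return R
def go(x,y,z,psi,o=None):   # mm, deg -> shift in present tool axes, turn about tool z
    from bench import ctrl
    o=o or ctrl.get_obs(); R=yaw(o); p=np.array(o["eef_pos"])*1e3
    c=np.degrees(np.arctan2(R[1,0],R[0,0]))
    print('t %.1f'%o["time_s"],'pos',p.round(1),'psi %.1f'%c,'open %.1f'%(o["opening"]*85.4),'F',np.round(o["wrist_force"],1),'grip %.0f'%o["grasp_force"],'tilt %.3f'%np.arccos(-R[2,2]))
    d=np.array([x,y,z])-p; a=np.radians(psi-c)
    Z=Ro.from_euler('z',a).as_matrix()
    print('  shift now',(R.T@d).round(1),'| rz %.3f'%-a,'| shift after turn',((Z@R).T@d).round(1))
def wristgreen(z=.026):
    from bench import ctrl
    c=ctrl.camera("wrist"); g,_=masks(c)
    g=cv2.morphologyEx(g,cv2.MORPH_OPEN,np.ones((3,3)))
    _,L,st,ce=cv2.connectedComponentsWithStats(g); C=cloud(c)
    for i in range(1,len(st)):
        if st[i,4]>400:
            m=L==i; P=C[m&(c["z_map"]>0)]; zt=np.percentile(P[:,2],70); 
            mm=m&(abs(C[...,2]-zt)<.005)
            vv,uu=np.nonzero(mm); Q=ray(c,uu*1.,vv*1.,zt)
            print(' wrist',st[i],'zt %.4f'%zt,'cen',(Q.mean(0)[:2]*1e3).round(1),rect(Q))
    return c
E
python3 - <<'E'
from m import *
go(353.5,-271,7,0)
c=wristgreen(); cv2.imwrite("pics/w1.png",c["frame"])
E
```

```text
t 1.1 pos [ 352.1 -272.5  170.6] psi -0.1 open 84.9 F [ 0.1  0.6 -0.7] grip 0 tilt 0.000
  shift now [  1.3  -1.5 163.6] | rz -0.002 | shift after turn [  1.3  -1.5 163.6]
 wrist [   0   39   40   51 1634] zt 0.0256 cen [459.2 -16.9] (458.5, -18.5, 40.0, 32.1, -18.6)
 wrist [ 130   45   62  106 3830] zt 0.0257 cen [ 431.5 -135.5] (430.2, -135.8, 90.4, 38.9, 9.6)
 wrist [ 288  152   60   59 2754] zt 0.0256 cen [ 354.8 -274.1] (353.9, -273.9, 58.0, 57.5, 23.9)
```

View pics/w1.png

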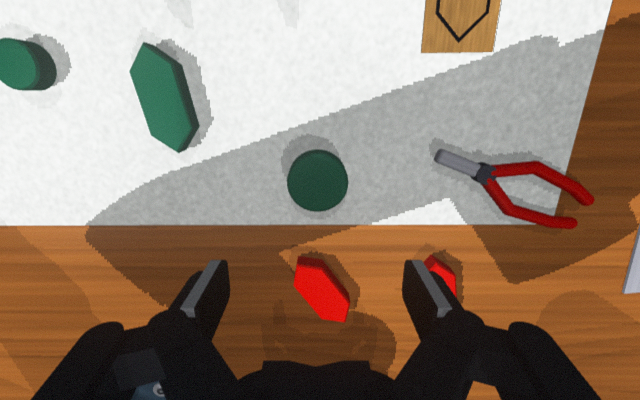

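The wrist view shows the large disc at (317,180), the pointed bar at (165,97), and the red look-alikes at (320,288) and (440,275), clear of the fingers. Descend and grip.

Call:
jog_arm(series=[[[2,0.7,40,0,0,0,85],[0,0,40,0,0,0,85],[0,0,40,0,0,0,85],[0,0,30,0,0,0,85],[0,0,10,0,0,0,85],[0,0,3.5,0,0,0,85],[0,0,0,0,0,0,30],[0,0,0,0,0,0,30],[0,0,0,0,0,0,30],[0,0,0,0,0,0,30]]])

```text
time_s: 2.15
eef_pos: [0.355, -0.275, 0.01]
eef_rot: [0.001, 1.0, 0.002, 0.001]
wrist_force: [-1.9, 1.4, 6.6]
opening: 0.677
grasp_force: 62.8
```

```bash
python3 - <<'E'
from m import *
go(517,415,140,0)
E
```

```text
t 2.1 pos [ 355. -275.   10.] psi 0.2 open 57.8 F [-1.9  1.4  6.6] grip 63 tilt 0.003
  shift now [ 164.6 -689.1 -131.6] | rz 0.003 | shift after turn [ 162.3 -689.7 -131.6]
```

Call:
jog_arm(series=[[[0,0,-10,0,0,0,30],[0,0,-40,0,0,0,30],[0,0,-40,0,0,0,30],[0,0,-40,0,0,0,30],[5,-20,0,0,0,0,30],[10,-42,0,0,0,0,30],[10,-42,0,0,0,0,30],[10,-42,0,0,0,0,30],[10,-42,0,0,0,0,30],[10,-42,0,0,0,0,30]]])

```text
time_s: 3.15
eef_pos: [0.4089, -0.0421, 0.1394]
eef_rot: [0.001, 1.0, 0.001, 0.001]
wrist_force: [0.9, -1.0, -1.3]
opening: 0.673
grasp_force: 64.8
```

Call:
jog_arm(series=[[[10,-42,0,0,0,0,30],[10,-42,0,0,0,0,30],[10,-42,0,0,0,0,30],[10,-42,0,0,0,0,30],[10,-42,0,0,0,0,30],[10,-42,0,0,0,0,30],[10,-42,0,0,0,0,30],[5,-30,0,0,0,0,30],[0,0,0,0,0,0,30],[0,0,0,0,0,0,30]]])

```text
time_s: 4.15
eef_pos: [0.4823, 0.2811, 0.1388]
eef_rot: [0.0, 1.0, 0.002, 0.0]
wrist_force: [0.6, 0.4, -1.5]
opening: 0.676
grasp_force: 64.7
```

```bash
cat >> m.py <<'E'
def card(c,z=.008,x0=0,y0=0):     # brown cards seen by wrist camera near x0,y0 (mm)
    g,b=masks(c); b=cv2.morphologyEx(b,cv2.MORPH_CLOSE,np.ones((9,9)))
    v,u=np.mgrid[:400,:640].astype(float); P=ray(c,u,v,z)*1e3
    m=(b>0)&(np.hypot(P[...,0]-x0,P[...,1]-y0)<75)
    _,L,st,_=cv2.connectedComponentsWithStats(m.astype(np.uint8)); i=st[1:,4].argmax()+1
    Q=P[L==i]/1e3; print(' card',st[i],(Q.mean(0)[:2]*1e3).round(1),rect(Q))
E
python3 - <<'E'
from m import *
go(517,415,12,0)
c=wristgreen(); card(c,.008,517,415); cv2.imwrite("pics/w2.png",c["frame"])
E
```

```text
t 4.2 pos [482.3 281.1 138.8] psi 0.3 open 57.8 F [ 0.6  0.4 -1.5] grip 65 tilt 0.001
  shift now [  35.3 -133.7  126.8] | rz 0.005 | shift after turn [  34.6 -133.9  126.8]
 wrist [ 439  183   57  100 4899] zt 0.0254 cen [444.5 141.4] (441.9, 141.3, 96.0, 41.3, 5.0)
 wrist [ 600  192   40   48 1513] zt 0.0249 cen [ 4.595e+02 -2.000e-01] (458.1, 1.5, 43.8, 23.2, 19.1)
 wrist [ 257  225  119  128 9988] zt 0.1543 cen [481.3 280.8] (480.1, 280.7, 57.0, 55.1, -50.5)
 card [ 103   91  124  114 8842] [518.8 413.7] (516.8, 413.6, 84.1, 83.6, -75.2)
```

View pics/w2.png

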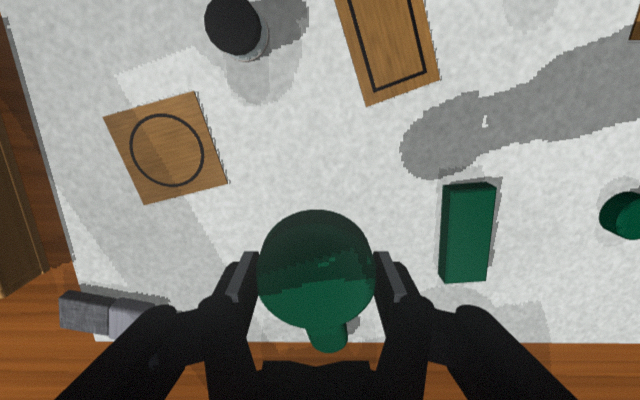

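The held disc is at (316,268) and its card at (166,148). My row count came up short, so I'll finish the transfer and lower it.

Call:
jog_arm(series=[[[9.2,-33.3,15,0,0,0,30],[9.2,-33.3,15,0,0,0,30],[9.2,-33.3,15,0,0,0,30],[9.2,-33.3,15,0,0,0,30],[0,0,30,0,0,0,30],[0,0,18,0,0,0,30],[0,0,8,0,0,0,30],[0,0,5,0,0,0,30],[0,0,3,0,0,0,30],[0,0,1,0,0,0,30]]])

```text
time_s: 5.2
eef_pos: [0.5196, 0.4137, 0.0138]
eef_rot: [-0.0, 1.0, 0.001, 0.001]
wrist_force: [-0.8, -0.0, -1.6]
opening: 0.676
grasp_force: 64.8
```

```bash
python3 - <<'E'
from m import *
go(517,414,12,0)
E
```

```text
t 5.2 pos [519.6 413.7  13.8] psi 0.1 open 57.7 F [-0.8 -0.  -1.6] grip 65 tilt 0.001
  shift now [-2.6 -0.3  1.8] | rz 0.002 | shift after turn [-2.6 -0.3  1.8]
```

Call:
jog_arm(series=[[[0,0,1,0,0,0,30],[0,0,0.5,0,0,0,30],[0,0,0,0,0,0,85],[0,0,0,0,0,0,85],[0,0,0,0,0,0,85],[0,0,-10,0,0,0,85],[0,0,-40,0,0,-0.103,85],[0,0,-40,0,0,-0.103,85],[0,0,-40,0,0,-0.103,85],[-25,10,0,0,0,0,85]]])

```text
time_s: 6.2
eef_pos: [0.5039, 0.4, 0.1503]
eef_rot: [-0.003, 0.988, 0.157, 0.008]
wrist_force: [0.2, 0.2, 1.3]
opening: 0.996
grasp_force: 0.0
```

Call:
jog_arm(series=[[[-40,16,0,0,0,0,85],[-40,16,0,0,0,0,85],[-40,16,0,0,0,0,85],[-40,16,0,0,0,0,85],[-18,7,0,0,0,0,85],[0,0,0,0,0,0,85],[0,0,0,0,0,0,85],[0,0,0,0,0,0,85],[0,0,0,0,0,0,85],[0,0,0,0,0,0,85]]])

```text
time_s: 7.2
eef_pos: [0.351, 0.2749, 0.1412]
eef_rot: [0.0, 0.988, 0.155, -0.0]
wrist_force: [0.3, -0.2, 0.2]
opening: 0.999
grasp_force: 0.0
```

```bash
python3 - <<'E'
from m import *
go(350.5,275,9,17.7)
c=wristgreen(); card(c,.008,622,230); cv2.imwrite("pics/w3.png",c["frame"])
E
```

```text
t 7.2 pos [351.  274.9 141.2] psi 17.9 open 85.3 F [ 0.3 -0.2  0.2] grip 0 tilt 0.000
  shift now [ -0.4  -0.2 132.2] | rz 0.003 | shift after turn [ -0.4  -0.2 132.2]
 wrist [ 459   80   90  120 6375] zt 0.0256 cen [442.9 141.8] (439.9, 141.7, 94.2, 41.7, 4.8)
 wrist [ 293  140   45  102 4054] zt 0.0256 cen [352.9 276.5] (350.9, 275.8, 93.3, 38.3, 18.0)Traceback (most recent call last):
  File "<stdin>", line 3, in <module>
  File "m.py", line 44, in card
    _,L,st,_=cv2.connectedComponentsWithStats(m.astype(np.uint8)); i=st[1:,4].argmax()+1
                                                                     ~~~~~~~~~~~~~~~^^
ValueError: attempt to get argmax of an empty sequence
```

The bar is at (351,276) at 18°, which agrees with the top view. Grip it.

Call:
jog_arm(series=[[[0,0,40,0,0,0,85],[0,0,40,0,0,0,85],[0,0,35,0,0,0,85],[0,0,13,0,0,0,85],[0,0,4,0,0,0,85],[0,0,0,0,0,0,10],[0,0,0,0,0,0,10],[0,0,0,0,0,0,10],[0,0,0,0,0,0,10],[0,0,0,0,0,0,10]]])

```text
time_s: 8.25
eef_pos: [0.3518, 0.2751, 0.0108]
eef_rot: [-0.0, 0.988, 0.155, 0.001]
wrist_force: [-0.3, -0.7, 5.0]
opening: 0.447
grasp_force: 61.0
```

Call:
jog_arm(series=[[[0,0,-10,0,0,0,10],[0,0,-40,0,0,0.107,10],[0,0,-40,0,0,0.107,10],[0,0,-40,0,0,0.107,10],[16,13.7,0,0,0,0,10],[32,27.4,0,0,0,0,10],[32,27.4,0,0,0,0,10],[32,27.4,0,0,0,0,10],[32,27.4,0,0,0,0,10],[32,27.4,0,0,0,0,10]]])

```text
time_s: 9.25
eef_pos: [0.5261, 0.121, 0.1403]
eef_rot: [-0.0, 1.0, -0.005, 0.0]
wrist_force: [-0.5, 0.3, -1.3]
opening: 0.453
grasp_force: 61.2
```

```bash
python3 - <<'E'
from m import *
go(667.5,-1.4,12,-.5)
c=wristgreen(); cv2.imwrite("pics/w3.png",c["frame"]); card(c,.008,667,-1)
E
```

```text
t 9.2 pos [526.1 121.  140.3] psi -0.5 open 38.7 F [-0.5  0.3 -1.3] grip 61 tilt 0.001
  shift now [142.4 121.1 128.4] | rz -0.001 | shift after turn [142.3 121.1 128.4]
 wrist [   0  171   24   65 1092] zt 0.0273 cen [514.3 393.6] (513.9, 391.6, 57.1, 19.5, -19.0)
 wrist [  273   184    85   171 11576] zt 0.1551 cen [528.  121.8] (526.1, 121.2, 93.7, 39.1, -0.2)
 wrist [ 542  234   58   88 3710] zt 0.0253 cen [ 434.  -130.8] (432.6, -130.7, 94.1, 42.2, 9.4)
 wrist [ 429  238   49   39 1453] zt 0.0254 cen [462.1 -10.4] (461.7, -10.2, 42.0, 40.7, 89.4)
 card [ 421    0   94   96 7608] [643.7  -1.5] (642.1, -1.4, 69.8, 64.4, -1.1)
```

View pics/w3.png

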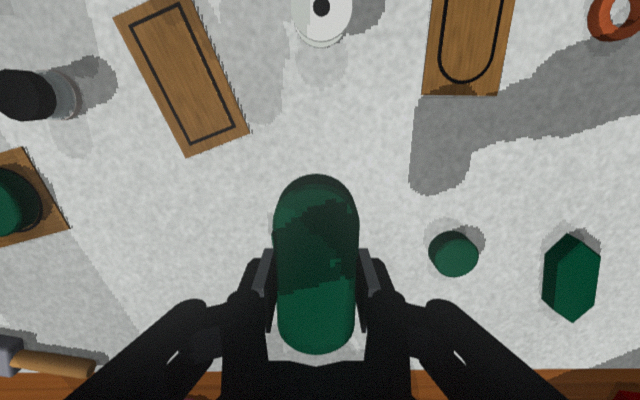

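The held bar is centred at (316,262) and the stadium card is at the top, around (466,40). Both views give the same card centre, so I'll lower it.

Call:
jog_arm(series=[[[35.5,30.2,0,0,0,0,10],[35.5,30.2,15,0,0,0,10],[35.5,30.2,20,0,0,0,10],[35.5,30.2,25,0,0,0,10],[0,0,30,0,0,0,10],[0,0,18,0,0,0,10],[0,0,9,0,0,0,10],[0,0,5,0,0,0,10],[0,0,3,0,0,0,10],[0,0,1,0,0,0,10]]])

```text
time_s: 10.3
eef_pos: [0.6641, 0.0028, 0.0162]
eef_rot: [0.0, 1.0, -0.004, 0.001]
wrist_force: [0.2, 0.2, -2.2]
opening: 0.443
grasp_force: 61.2
```

```bash
python3 - <<'E'
from m import *
go(667.5,-1.4,13,-.5)
E
```

```text
t 10.3 pos [664.1   2.8  16.2] psi -0.5 open 37.9 F [ 0.2  0.2 -2.2] grip 61 tilt 0.002
  shift now [3.4 4.1 3.2] | rz 0.000 | shift after turn [3.4 4.1 3.2]
```

Call:
jog_arm(series=[[[3.4,4.1,0,0,0,0,10],[0,0,2,0,0,0,10],[0,0,1,0,0,0,10],[0,0,0,0,0,0,70],[0,0,0,0,0,0,70],[0,0,0,0,0,0,70],[0,0,-10,0,0,0,70],[0,0,-40,0,0,-0.048,70],[0,0,-40,0,0,-0.048,70],[0,0,-40,0,0,0,70]]])

```text
time_s: 11.3
eef_pos: [0.6668, -0.0019, 0.144]
eef_rot: [0.0, 0.999, 0.044, 0.0]
wrist_force: [-0.0, 0.3, -1.3]
opening: 0.817
grasp_force: 0.0
```

Call:
jog_arm(series=[[[-20,-15,0,0,0,0,85],[-36,-27,0,0,0,0,85],[-36,-27,0,0,0,0,85],[-36,-27,0,0,0,0,85],[-36,-27,0,0,0,0,85],[-36,-27,0,0,0,0,85],[-13,-11.5,0,0,0,0,85],[0,0,0,0,0,0,85],[0,0,0,0,0,0,85],[0,0,0,0,0,0,85]]])

```text
time_s: 12.3
eef_pos: [0.4424, 0.1399, 0.1426]
eef_rot: [0.0, 0.999, 0.043, 0.001]
wrist_force: [-0.2, -0.6, -0.1]
opening: 0.993
grasp_force: 0.0
```

```bash
python3 - <<'E'
from m import *
go(441,141,9,5)
c=wristgreen()
E
```

```text
t 12.3 pos [442.4 139.9 142.6] psi 4.9 open 84.8 F [-0.2 -0.6 -0.1] grip 0 tilt 0.002
  shift now [ -1.5  -1.2 133.6] | rz -0.001 | shift after turn [ -1.5  -1.2 133.6]
 wrist [  0  50  17  62 675] zt 0.0273 cen [512.4 389.6] (512.2, 388.0, 47.2, 12.0, -13.5)
 wrist [ 294  141   45  102 4379] zt 0.0256 cen [443.5 139.6] (441.5, 139.4, 93.9, 38.5, 4.9)
 wrist [ 457  163   56   47 2001] zt 0.0255 cen [461.2  -9.9] (460.9, -9.9, 42.7, 40.2, 69.0)
 wrist [ 568  176   70   97 4597] zt 0.0253 cen [ 433.  -130.4] (431.2, -130.5, 93.2, 43.2, 9.6)
```

Call:
jog_arm(series=[[[-1,0.3,40,0,0,0,85],[0,0,40,0,0,0,85],[0,0,36,0,0,0,85],[0,0,13,0,0,0,85],[0,0,4.5,0,0,0,85],[0,0,0,0,0,0,10],[0,0,0,0,0,0,10],[0,0,0,0,0,0,10],[0,0,0,0,0,0,10],[0,0,0,0,0,0,10]]])

```text
time_s: 13.35
eef_pos: [0.4414, 0.1402, 0.0103]
eef_rot: [0.0, 0.999, 0.044, 0.002]
wrist_force: [-0.9, -0.3, 6.7]
opening: 0.448
grasp_force: 61.2
```

Call:
jog_arm(series=[[[0,0,-10,0,0,0,10],[0,0,-40,0,0,-0.09,10],[0,0,-40,0,0,-0.09,10],[0,0,-40,0,0,-0.09,10],[20,-2,0,0,0,0,10],[40,-4.5,0,0,0,0,10],[40,-4.5,0,0,0,0,10],[20,-2,0,0,0,0,10],[0,0,0,0,0,0,10],[0,0,0,0,0,0,10]]])

```text
time_s: 14.35
eef_pos: [0.5469, 0.1943, 0.1386]
eef_rot: [0.0, 0.984, 0.178, -0.001]
wrist_force: [-0.1, 0.2, -1.3]
opening: 0.453
grasp_force: 61.2
```

```bash
python3 - <<'E'
from m import *
go(623,230.3,13,20.3)
c=wristgreen();  card(c,.008,623,230)
E
```

```text
t 14.3 pos [546.9 194.3 138.6] psi 20.5 open 38.7 F [-0.1  0.2 -1.3] grip 61 tilt 0.001
  shift now [ 84.1  -7.1 125.5] | rz 0.003 | shift after turn [ 84.   -7.4 125.5]
 wrist [ 538   86   99  112 6331] zt 0.0276 cen [668.5   1. ] (665.7, 1.4, 94.2, 42.6, -0.5)
 wrist [  15  100   75   73 4169] zt 0.0276 cen [519.5 412.7] (518.4, 412.6, 58.3, 57.9, -69.6)
 wrist [  271   183    89   173 13971] zt 0.1538 cen [551.7 196.4] (547.3, 194.8, 94.0, 39.1, 20.6)
 wrist [ 530  341   52   55 1746] zt 0.0252 cen [ 450.3 -128.3] (451.2, -133.0, 58.9, 43.1, 69.1)
 card [  267    12    82   152 11581] [626.8 231. ] (622.8, 229.4, 119.0, 63.8, 20.2)
```

Call:
jog_arm(series=[[[28,-2.2,0,0,0,0,10],[28,-2.2,20,0,0,0,10],[27.5,-2.2,35,0,0,0,10],[0,0,30,0,0,0,10],[0,0,20,0,0,0,10],[0,0,9,0,0,0,10],[0,0,5,0,0,0,10],[0,0,3,0,0,0,10],[0,0,1,0,0,0,10],[0,0,0,0,0,0,10]]])

```text
time_s: 15.4
eef_pos: [0.6243, 0.2297, 0.0167]
eef_rot: [0.0, 0.984, 0.177, 0.001]
wrist_force: [0.1, 0.6, -1.5]
opening: 0.447
grasp_force: 61.2
```

```bash
python3 - <<'E'
from m import *
go(622.5,230,13,20.3)
E
```

```text
t 15.4 pos [624.3 229.7  16.7] psi 20.4 open 38.2 F [ 0.1  0.6 -1.5] grip 61 tilt 0.002
  shift now [-1.6 -0.9  3.7] | rz 0.002 | shift after turn [-1.6 -0.9  3.7]
```

Call:
jog_arm(series=[[[-1,0,2,0,0,0,10],[0,0,1,0,0,0,10],[0,0,0.5,0,0,0,10],[0,0,0,0,0,0,70],[0,0,0,0,0,0,70],[0,0,0,0,0,0,70],[0,0,-10,0,0,0,70],[0,0,-40,0,0,0.064,70],[0,0,-40,0,0,0.064,70],[0,0,-40,0,0,0.064,70]]])

```text
time_s: 16.4
eef_pos: [0.6225, 0.2292, 0.144]
eef_rot: [-0.0, 0.997, 0.081, 0.0]
wrist_force: [0.5, -0.0, 0.2]
opening: 0.817
grasp_force: 0.0
```

Call:
jog_arm(series=[[[-24,31,0,0,0,0,85],[-28,37,0,0,0,0,85],[-28,37,0,0,0,0,85],[-28,37,0,0,0,0,85],[-28,37,0,0,0,0,85],[-28,37,0,0,0,0,85],[-28,37,0,0,0,0,85],[-28,37,0,0,0,0,85],[-28,36,0,0,0,0,85],[0,0,0,0,0,0,85]]])

```text
time_s: 17.4
eef_pos: [0.4299, -0.1375, 0.143]
eef_rot: [0.001, 0.997, 0.079, 0.0]
wrist_force: [1.7, 0.3, -0.3]
opening: 0.996
grasp_force: 0.0
```

```bash
python3 - <<'E'
from m import *
go(430.5,-132,9,9.5)
c=wristgreen(); cv2.imwrite("pics/w4.png",c["frame"])
E
```

```text
t 17.4 pos [ 429.9 -137.5  143. ] psi 9.1 open 85.1 F [ 1.7  0.3 -0.3] grip 0 tilt 0.003
  shift now [  1.4  -5.6 134. ] | rz -0.007 | shift after turn [  1.4  -5.6 134. ]
 wrist [ 150  112   47   49 1823] zt 0.0256 cen [460.8 -12.8] (460.5, -12.4, 40.0, 38.0, 1.9)
 wrist [ 290  139   45   99 3499] zt 0.0256 cen [ 432.7 -133.8] (431.6, -134.0, 90.5, 38.5, 8.9)
```

View pics/w4.png

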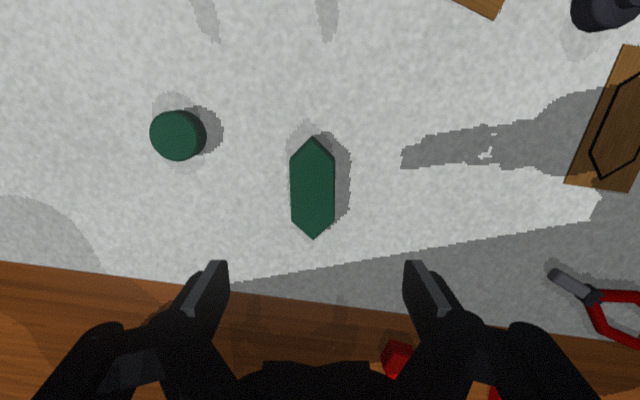

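This is the green pointed bar at (313,187), on the board; the red ones at the bottom edge stay. Grip it.

Call:
jog_arm(series=[[[2.2,-3.2,40,0,0,0,85],[0,0,40,0,0,0,85],[0,0,36,0,0,0,85],[0,0,13,0,0,0,85],[0,0,5,0,0,0,85],[0,0,0,0,0,0,10],[0,0,0,0,0,0,10],[0,0,0,0,0,0,10],[0,0,0,0,0,0,10],[0,0,0,0,0,0,10]]])

```text
time_s: 18.45
eef_pos: [0.4347, -0.1304, 0.0097]
eef_rot: [0.001, 0.997, 0.082, 0.002]
wrist_force: [-0.3, 0.7, 7.2]
opening: 0.453
grasp_force: 61.1
```

Call:
jog_arm(series=[[[0,0,-10,0,0,0,10],[0,0,-40,0,0,0.053,10],[0,0,-40,0,0,0.053,10],[0,0,-40,0,0,0.053,10],[7,20,0,0,0,0,10],[14,38,0,0,0,0,10],[14,38,0,0,0,0,10],[14,38,0,0,0,0,10],[10,28,0,0,0,0,10],[0,0,0,0,0,0,10]]])

```text
time_s: 19.45
eef_pos: [0.4939, -0.295, 0.1391]
eef_rot: [0.001, 1.0, 0.001, 0.001]
wrist_force: [-0.2, -0.1, -2.2]
opening: 0.452
grasp_force: 61.4
```

```bash
python3 - <<'E'
from m import *
go(530.7,-398,13,0)
c=wristgreen();  card(c,.008,531,-398); cv2.imwrite("pics/w5.png",c["frame"])
E
```

```text
t 19.4 pos [ 493.9 -295.   139.1] psi 0.2 open 38.6 F [-0.2 -0.1 -2.2] grip 61 tilt 0.003
  shift now [ 36.3 102.8 126.4] | rz 0.003 | shift after turn [ 36.6 102.7 126.4]
 wrist [  275   195    83   165 10038] zt 0.1549 cen [ 491.2 -294.8] (490.4, -294.8, 91.3, 39.1, 0.0)
 wrist [   0  205   31   44 1058] zt 0.0254 cen [460.4 -20.5] (460.0, -22.3, 43.1, 26.1, -18.2)
 card [ 392   77   87  136 9680] [ 534.9 -398.7] (530.7, -398.7, 119.9, 64.2, 0.3)
```

View pics/w5.png

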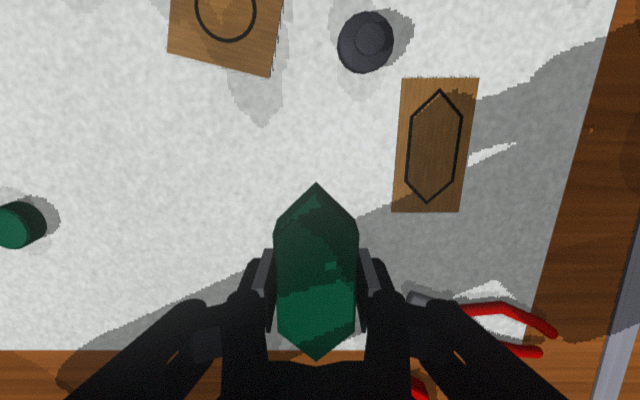

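The held bar is at (316,270) and the hexagon card at (435,145), with nothing under the fingers. The bar sits 3.5 mm behind the TCP, so I'll correct for that.

Call:
jog_arm(series=[[[13,35,0,0,0,0,10],[14,35,20,0,0,0,10],[13,34,35,0,0,0,10],[0,0,30,0,0,0,10],[0,0,20,0,0,0,10],[0,0,9,0,0,0,10],[0,0,5,0,0,0,10],[0,0,3,0,0,0,10],[0,0,1,0,0,0,10],[0,0,0,0,0,0,10]]])

```text
time_s: 20.5
eef_pos: [0.5342, -0.395, 0.0166]
eef_rot: [0.001, 1.0, 0.003, 0.001]
wrist_force: [-0.1, -0.1, -1.1]
opening: 0.447
grasp_force: 61.5
```

```bash
python3 - <<'E'
from m import *
go(534.2,-398.5,12,0)
E
```

```text
t 20.5 pos [ 534.2 -395.    16.6] psi 0.3 open 38.2 F [-0.1 -0.1 -1.1] grip 61 tilt 0.002
  shift now [0.  3.5 4.6] | rz 0.006 | shift after turn [0.  3.5 4.6]
```

Call:
jog_arm(series=[[[0,3,0,0,0,0,10],[0,0,2,0,0,0,10],[0,0,1.5,0,0,0,10],[0,0,0.7,0,0,0,10],[0,0,0,0,0,0,70],[0,0,0,0,0,0,70],[0,0,0,0,0,0,70],[0,0,-10,0,0,0,70],[0,0,-40,0,0,0,70],[0,0,-40,0,0,0,70]]])

```text
time_s: 21.5
eef_pos: [0.5329, -0.3969, 0.1014]
eef_rot: [-0.001, 1.0, 0.003, -0.001]
wrist_force: [0.2, -1.9, 0.7]
opening: 0.822
grasp_force: 0.0
```

Call:
jog_arm(series=[[[0,0,-40,0,0,0,85],[-9,-43,0,0,0,0,85],[-9,-45,0,0,0,0,85],[-8,-45,0,0,0,0,85],[-8,-45,0,0,0,0,85],[-8,-45,0,0,0,0,85],[-8,-45,0,0,0,0,85],[-8,-45,0,0,0,0,85],[-8,-45,0,0,0,0,85],[-8,-27,0,0,0,0,85]]])

```text
time_s: 22.5
eef_pos: [0.4566, -0.0104, 0.1419]
eef_rot: [-0.0, 1.0, 0.004, 0.0]
wrist_force: [-0.1, -0.2, -0.6]
opening: 0.994
grasp_force: 0.0
```

```bash
python3 - <<'E'
from m import *
go(460.7,-12,8,0)
c=wristgreen()
E
```

```text
t 22.5 pos [456.6 -10.4 141.9] psi 0.4 open 84.8 F [-0.1 -0.2 -0.6] grip 0 tilt 0.001
  shift now [  3.9   1.7 133.9] | rz 0.007 | shift after turn [  3.9   1.7 133.9]
 wrist [   0    0   45   50 1633] zt 0.0276 cen [587.9 210.5] (588.9, 213.9, 40.1, 28.4, -69.9)
 wrist [ 296  167   45   44 1576] zt 0.0256 cen [461.  -12.1] (460.8, -12.3, 39.5, 38.9, 0.4)
```

Call:
jog_arm(series=[[[4.2,1.9,40,0,0,0,85],[0,0,40,0,0,0,85],[0,0,36,0,0,0,85],[0,0,13,0,0,0,85],[0,0,4,0,0,0,85],[0,0,0,0,0,0,10],[0,0,0,0,0,0,10],[0,0,0,0,0,0,10],[0,0,0,0,0,0,10],[0,0,0,0,0,0,10]]])

```text
time_s: 23.55
eef_pos: [0.4631, -0.0153, 0.0101]
eef_rot: [0.0, 1.0, 0.003, 0.002]
wrist_force: [-2.3, 0.8, 9.3]
opening: 0.469
grasp_force: 59.3
```

Call:
jog_arm(series=[[[0,0,-10,0,0,0,10],[0,0,-40,0,0,0,10],[0,0,-40,0,0,0,10],[0,0,-40,0,0,0,10],[15,18,0,0,0,0,10],[28,33,0,0,0,0,10],[28,33,0,0,0,0,10],[28,33,0,0,0,0,10],[0,0,0,0,0,0,10],[0,0,0,0,0,0,10]]])

```text
time_s: 24.55
eef_pos: [0.5612, -0.1319, 0.1385]
eef_rot: [-0.0, 1.0, 0.002, -0.0]
wrist_force: [-0.9, 0.1, -0.4]
opening: 0.465
grasp_force: 60.7
```

```bash
python3 - <<'E'
from m import *
go(640,-223.5,13,0)
c=wristgreen();  card(c,.008,640,-223)
E
```

```text
t 24.6 pos [ 561.2 -131.9  138.5] psi 0.3 open 39.7 F [-0.9  0.1 -0.4] grip 61 tilt 0.000
  shift now [ 78.4  91.9 125.4] | rz 0.005 | shift after turn [ 78.8  91.6 125.4]
 wrist [ 113    0   64  127 6320] zt 0.0277 cen [667.2  -3.7] (663.3, -4.1, 87.9, 40.4, -0.6)
 wrist [ 564  175   76  100 4830] zt 0.0273 cen [ 531.8 -394.2] (529.6, -394.1, 92.6, 43.3, 0.8)
 wrist [ 276  244   81   73 4447] zt 0.1539 cen [ 559.3 -131.7] (558.8, -131.2, 39.9, 38.7, 38.9)
 card [  365    33   128   126 10419] [ 642.2 -224.4] (640.1, -224.5, 84.2, 83.9, 76.5)
```

Call:
jog_arm(series=[[[26.5,31,0,0,0,0,10],[27,31,20,0,0,0,10],[27,31,35,0,0,0,10],[0,0,30,0,0,0,10],[0,0,20,0,0,0,10],[0,0,9,0,0,0,10],[0,0,5,0,0,0,10],[0,0,3,0,0,0,10],[0,0,1,0,0,0,10],[0,0,0,0,0,0,10]]])

```text
time_s: 25.6
eef_pos: [0.6409, -0.2217, 0.019]
eef_rot: [0.0, 1.0, 0.003, 0.001]
wrist_force: [-0.3, -0.4, -1.2]
opening: 0.462
grasp_force: 60.8
```

```bash
python3 - <<'E'
from m import *
go(642,-224.5,12.5,0)
E
```

```text
t 25.6 pos [ 640.9 -221.7   19. ] psi 0.3 open 39.4 F [-0.3 -0.4 -1.2] grip 61 tilt 0.002
  shift now [1.1 2.8 6.5] | rz 0.006 | shift after turn [1.1 2.8 6.5]
```

Call:
jog_arm(series=[[[1,2.8,0,0,0,0,10],[0,0,2,0,0,0,10],[0,0,1.5,0,0,0,10],[0,0,1,0,0,0,10],[0,0,0.7,0,0,0,10],[0,0,0,0,0,0,10],[0,0,0,0,0,0,10],[0,0,0,0,0,0,10],[0,0,0,0,0,0,10],[0,0,0,0,0,0,10]]])

```text
time_s: 26.6
eef_pos: [0.6413, -0.2243, 0.0125]
eef_rot: [-0.0, 1.0, 0.003, 0.0]
wrist_force: [0.0, -1.2, -1.9]
opening: 0.463
grasp_force: 61.0
```

Call:
jog_arm(series=[[[0,0,0.7,0,0,0,10],[0,0,0,0,0,0,10],[0,0,0,0,0,0,70],[0,0,0,0,0,0,70],[0,0,0,0,0,0,70],[0,0,-10,0,0,0,70],[0,0,-40,0,0,0,70],[0,0,-40,0,0,0,70],[0,0,-40,0,0,0,70],[-20,0,-30,0,0,0,70]]])

```text
time_s: 27.6
eef_pos: [0.6235, -0.2251, 0.1761]
eef_rot: [0.001, 1.0, 0.003, 0.003]
wrist_force: [-0.8, -0.5, 0.4]
opening: 0.819
grasp_force: 0.0
```

Call:
jog_arm(series=[[[-40,-15,-15,0,0,0,70],[-40,-15,-15,0,0,0,70],[-40,-15,-15,0,0,0,70],[-40,-15,-15,0,0,0,70],[-40,-15,0,0,0,0,70],[-40,-15,0,0,0,0,70],[-20,-10,0,0,0,0,70],[0,0,0,0,0,0,70],[0,0,0,0,0,0,70],[0,0,0,0,0,0,70]]])

```text
time_s: 28.6
eef_pos: [0.3615, -0.1266, 0.2324]
eef_rot: [0.0, 1.0, 0.003, 0.001]
wrist_force: [-1.3, -1.4, 0.1]
opening: 0.819
grasp_force: 0.0
```

```bash
python3 - <<'E'
from m import *
from bench import ctrl
c=wristgreen(); t=ctrl.camera("top"); f=t["frame"]
cv2.imwrite("pics/top1.png",cv2.resize(f[90:250,140:480],None,fx=2.35,fy=2.35,interpolation=cv2.INTER_CUBIC))
g,_=masks(t); C=cloud(t); _,L,st,ce=cv2.connectedComponentsWithStats(g)
for i in range(1,len(st)):
    if 80<st[i,4]<500 and 100<ce[i,1]<250 and 140<ce[i,0]<480:
        vv,uu=np.nonzero(L==i); P=ray(t,uu*1.,vv*1.,.028)
        print(ce[i].round(),'z %.4f'%np.median(C[L==i][:,2]),(P.mean(0)[:2]*1e3).round(1),rect(P))
E
```

```text
wrist [ 552    0   61   60 2641] zt 0.0275 cen [ 511.8 -395.1] (506.9, -394.7, 51.8, 42.8, 0.3)
[317. 121.] z 0.0279 [663.5  -1.1] (663.9, -1.0, 95.9, 38.9, -2.0)
[238. 134.] z 0.0280 [619.6 228.1] (619.6, 228.5, 95.1, 40.6, 20.2)
[392. 132.] z 0.0283 [ 635.9 -221.4] (635.6, -222.0, 40.2, 39.6, -44.3)
[450. 170.] z 0.0275 [ 528.2 -393.4] (527.5, -393.0, 91.5, 41.1, -0.0)
[173. 167.] z 0.0277 [516.2 412.2] (516.4, 412.6, 60.9, 57.9, 74.5)
```

View pics/top1.png

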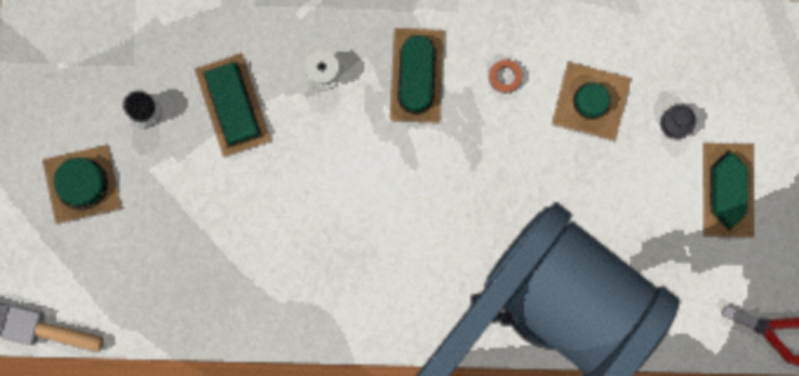

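The picture shows all five pieces inside their outlines: (80,182), (232,103), (417,73), (593,99) and (729,189). They are all within about 5 mm, lying flat with their tops at about 28 mm, and the arm is clear. Handing in.

```bash
python3 -c "
from bench import ctrl
print(ctrl.hand_in())"
```

```text
the job is handed in; nothing more can be done
None
```

All five glass pieces are on their matching cards, flat and within about 5 mm of centre by the last camera check, and the job was handed in at about 29 s; no verdict came back.

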